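# Tip the seesaw gate and feed the ball down the other chute

### The job

On the wooden sorting stand, push the seesaw gate over its pivot so that it tips to the other side and stays there, then nudge the waiting wooden ball forward out of its seat in the feed trough so that it rolls by itself over the gate and down the other chute (the one the gate was not feeding at first) into the tray at its end. Only touch and push with the fingertips: do not pick up or carry the ball, do not push it down the chute by hand, and leave the other things on the bench where they are.

Things in the scene. Friction and masses are not known exactly. Their poses are not given: they have to be found in the camera images.
- sorter: Wooden sorting stand fixed to the bench, 500 mm wide, 230 mm deep. Origin on the bench under the middle of the gate; x runs along the feed (from feed trough to gate, roughly away from the robot), y left, z up; turned up to 0.3 rad. On each side a chute starts under the gate's end at y = +/-83 mm and falls to an open tray with its middle at y = +/-204 mm.
- ball_seat (a point): Seat on the trough floor, 118 mm up, at x = -95 mm in the stand's frame, y = 0, between cross dowels 2 mm high 13 mm before and behind it. The trough runs along x from -160 (open end) to -72 mm; then a ramp drops 12 mm to the gate at x = -32 mm. Inside width 43 mm; side walls 6 mm thick, top 128 mm up. Past the front dowel the ball rolls on by itself.
- gate (a joint): Tilt of the seesaw gate about its pivot, which runs along the stand's x, 80 mm up; stops at +/-0.25 rad, starts at either. Positive: left (+y) end up, right end down, feeding the right chute; negative: feeding the left. Its knob weight makes it tip: pushed past level (0) it falls to the other stop and stays. Under 1 N at an end moves it.
- gate_left_end (a point): On the gate's channel floor, 80 mm left (+y) of the pivot; about 107 mm above the bench when up, 68 when down. The gate is a wooden board 180 mm long; its channel, 56 mm wide, lies between a near wall (14 mm above its floor, open for 60 mm in the middle) and a far wall (28 mm). Press down here when this end is up.
- gate_right_end (a point): The same point 80 mm right (-y) of the pivot.
- gate_knob (a point): Centre of the steel ball knob (36 mm across) on a thin rod on the gate's far wall, 90 mm above the pivot and 31 mm beyond the gate's middle; it swings sideways with the gate and leans towards the low end.
- ball_center (a point): Centre of the plain, smooth lacquered wooden ball, 40 mm across, 18 to 35 g, loose, waiting in its seat in the feed trough (centre 138 mm above the bench). A push of well under 1 N at its back rolls it over the front dowel.
- left_tray (a point): Centre of the floor of the left (+y) tray, 16 mm above the bench; the tray is 70 mm by 80 mm inside, its walls reach 67 mm above the bench.
- right_tray (a point): The same for the right (-y) tray.
- sanding_block: cork sanding block, 65 x 95 x 35 mm, a bystander; origin at the centre of its underside
- finial: dark turned wooden finial standing upright, 44 mm across, 68 mm high, a bystander; origin at the centre of its underside
- wax_jar: jar of wax, 64 mm across, 55 mm high, a bystander; origin at the centre of its underside
- screwdriver: screwdriver lying on the bench, a bystander; origin on its underside
- turned_leg: short turned wooden leg standing upright, 48 mm across, 150 mm high, a bystander; origin at the centre of its underside
- glue_bottle: plastic glue bottle with a cap, 56 mm across, 150 mm high, a bystander; origin at the centre of its underside
- mug: white mug, 80 mm across, 90 mm high, a bystander; origin at the centre of its underside
Mind the look-alikes: they are no part of the job. There is more than one size of the part that bears ball_center; the job needs the smallest.

How it is judged:
By the outcome, as a careful person would: the job done as asked, in the order asked, and still so for the second after the job is handed in, with the robot touching nothing.
It also fails if it takes over 43 s, if anything falls off the work surface, if the arm or the gripper's body presses on something with over 40 N, if the wrist force passes 120 N, or if a joint passes its speed limit or range.

### The arm

A 6-joint arm with a two-finger parallel gripper is mounted at the origin on the work surface. World frame = base frame: x ahead of the robot, y to its left, z up, the work surface at z = 0. Lengths are in mm, angles in degrees, forces in N, time in s.
With the tool pointing down it reaches from about 300 to 850 mm from the base axis. Payload 4.2 kg.
Tool frame: the origin (TCP) lies at the very end of the fingers, on their centre line; the grasp point (between the pads) lies 19 mm behind it (hold_point_z is the z of the grasp point in the tool frame, in mm); z points along the fingers, y is the direction in which the jaws open and shut (so a half turn about z gives the same grasp; the last joint's range is limited). The gripper opens to 91 mm and grips with 3 to 60 N. Pads are 32 mm wide; open, the fingers measure 118 mm over their backs; the gripper's body (76 mm by 178 mm) begins 60 mm behind the grasp point.
Start: joints at [-65.604, 18.312, 89.639, -0, 72.044, -1.146], TCP at [247.934, -518.818, 213.976] pointing down, gripper open.
Joint ranges: [-177.97, 177.97], [-48.28, 115.42], [12.27, 149.76], [-77.06, 257.06], [2.81, 150.46], [-146.56, 146.56]. Speed limits (degrees/s): [147.25, 147.25, 180, 180, 180, 180].

### API

Orientations are given as [roll, pitch, yaw] about the fixed x, y, z axes, in that order (R = Rz(yaw) Ry(pitch) Rx(roll)).
In Python, from workcell import state, grab_frame, job_done, hold_point_z gives the robot as it stands. The module is installed in compiled form; this text tells all that it offers.
- The arm moves only by the shell command python3 -m creep 'ROWS' [FORCE]. ROWS is JSON, a list of rows, each a list of 7 numbers: the closure, from 0 (fully open) to 1 (shut), then the shift along the tool's x, y, z in mm, then the turn, a rotation vector about the tool's x, y, z in degrees. A call has 1 to 5 rows; each row shifts and turns the commanded pose from where the row before left it, along the tool's axes as they then stand; what a row does not reach is not made up. A row lasts 1/8 s, in which the tool goes at most 62.5 mm and 10.7 degrees, less where a joint would pass 70% of its speed; a pose out of reach is approached as far as the arm can. A call is refused whole if a number of a shift passes 62.5 or a number of a turn 10.7, either way. A call with a gripper value outside its range is refused whole. The fingers move at their own pace and stop on an object; FORCE is the grip in N (left out, the last holds). Time passes only in rows, so rows that do not move let the fingers close. It gives the time, the measured TCP pose, the force and the opening at its end, in the units of the state.
- state(): the state, without advancing time (a new reading comes with each control period).
- grab_frame(name): name is "scene" or "top"; returns a dict with "frame" (420x560x3 uint8, red, green, blue), "fx", "fy", "cx", "cy" (pixels), "view" (4x4, takes a point from world to camera coordinates). Camera axes: x right, y down, z forward; pixel columns grow to the right and rows downward; lengths in mm; the calibration is good to about 2 mm. A picture is of the moment at which its call begins. There is no depth.
- job_done(): hands the job in, once; it reports no verdict.
The state is a dict: "time_s": time; "qpos": joint angles; "qvel": joint speeds; "effort": joint torques, N m; "ee_pos": TCP position; "ee_rot": TCP orientation; "force": force on the tool from outside, world axes, zero at the start; "torque": the same for the moment, N m; "gripper_width": finger opening in mm.
Only numpy, scipy, OpenCV 4.12 (cv2) and the standard library are available. Lean on these libraries where they do the work, as an engineer would, in place of code of your own. Each camera call takes 0.05 s, during which the arm holds its last target.

## Working session

There is one attempt and no reset: what is moved stays moved. The work goes in short steps, Python scripts to look and compute and a shell command to move; the robot and the scene stay as the last step left them, time stands still between calls to the robot, and variables do not carry over. Pictures are saved under pics/ and viewed, and the job is handed in when it is done.

```bash
mkdir -p pics; ls; python3 - <<'E'
from workcell import *
import cv2,pickle
print(state())
for n in("scene","top"):
    f=grab_frame(n); pickle.dump(f,open(n+".pkl","wb"))
    cv2.imwrite(f"pics/{n}0.png",f["frame"][:,:,::-1]); print(n,f["fx"],f["fy"],f["cx"],f["cy"],f["view"])
E
```

```text
pics
{'time_s': 0.0, 'qpos': array([-6.56024619e+01,  1.83515774e+01,  8.97060044e+01, -1.13317212e-03,
        7.20440229e+01, -1.14472285e+00]), 'qvel': array([-0.01612137,  0.01261549,  0.05247604,  0.04401422, -0.08144296,
       -0.04507263]), 'effort': array([ 1.06431132e-04, -4.12457013e+01, -2.31974334e+01,  7.27694621e-02,
        4.58022463e-02, -1.62809711e-04]), 'ee_pos': array([ 247.72407716, -518.3417303 ,  213.12364497]), 'ee_rot': array([-1.79898394e+02, -9.52700095e-04,  2.55426104e+01]), 'force': array([-0.31578726,  0.9118494 , -0.42779004]), 'torque': array([-0.01104667, -0.00835734,  0.07905156]), 'gripper_width': 91.10470377541594}
scene 519.1831817066605 519.1831817066605 273.3520657159347 211.32931010003688 [[ 7.06192169e-01  7.08020154e-01  2.88221406e-04 -3.72221572e+02]
 [ 3.89894610e-01 -3.88548109e-01 -8.34872781e-01 -1.45596808e+02]
 [-5.90994767e-01  5.89692995e-01 -5.50442874e-01  1.85386246e+03]
 [ 0.00000000e+00  0.00000000e+00  0.00000000e+00  1.00000000e+00]]
top 484.9404931923561 484.9404931923561 282.5604552596395 208.56638179497793 [[-7.96072073e-03 -9.99945751e-01  6.71721986e-03 -3.64754123e+01]
 [-9.88098275e-01  6.83409630e-03 -1.53672037e-01  5.81996464e+02]
 [ 1.53617795e-01 -7.86061352e-03 -9.88099076e-01  1.30484894e+03]
 [ 0.00000000e+00  0.00000000e+00  0.00000000e+00  1.00000000e+00]]
```

View pics/scene0.png

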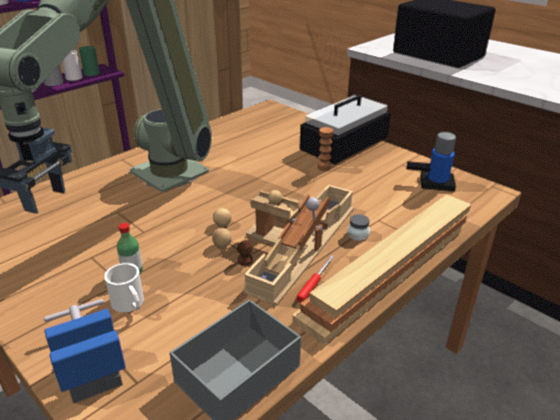

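View pics/top0.png

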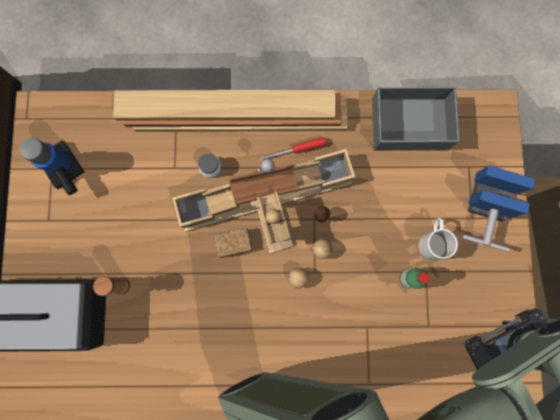

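The scene view shows the stand around (300,235). The top view shows it around (265,190), with the ball in its trough near (272,215), the knob at (267,165), and two larger balls on the bench at (322,248) and (298,278). I'll zoom in for detail.

```bash
python3 - <<'E'
import cv2,pickle
a=pickle.load(open("top.pkl","rb"))["frame"][:,:,::-1]
b=pickle.load(open("scene.pkl","rb"))["frame"][:,:,::-1]
cv2.imwrite("pics/topz.png",cv2.resize(a[140:290,165:365],None,fx=4,fy=4,interpolation=cv2.INTER_CUBIC))
cv2.imwrite("pics/scenez.png",cv2.resize(b[170:310,200:380],None,fx=4,fy=4,interpolation=cv2.INTER_CUBIC))
E
```

```text
(no output)
```

View pics/topz.png

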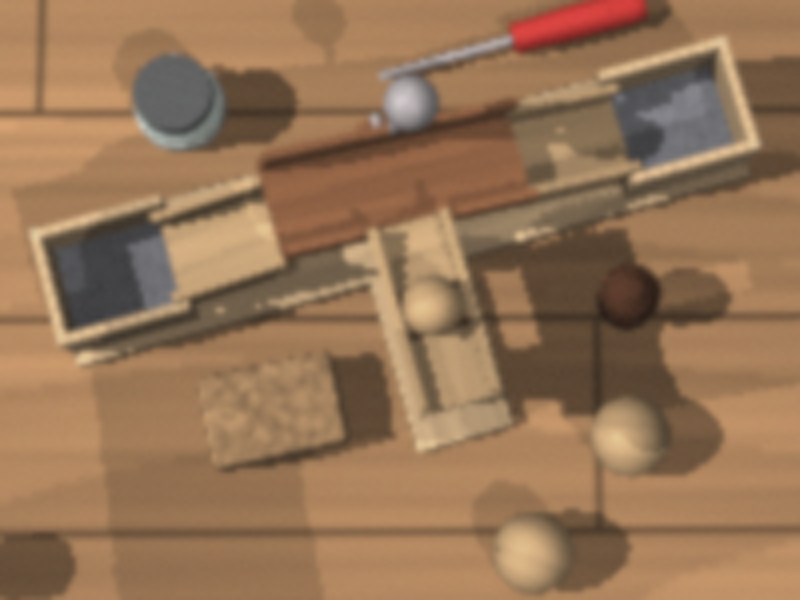

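View pics/scenez.png

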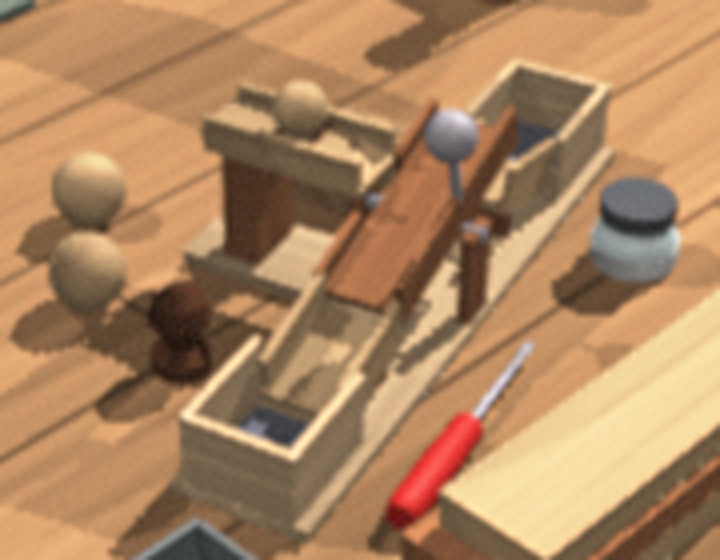

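```bash
cat > h.py <<'E'
import numpy as np,cv2,pickle
def ray(f,u,v):
    V=np.array(f["view"]);R=V[:3,:3];t=V[:3,3]
    return -R.T@t, R.T@np.array([(u-f["cx"])/f["fx"],(v-f["cy"])/f["fy"],1])
def on(f,u,v,z):
    c,d=ray(f,u,v); return c+d*(z-c[2])/d[2]
def tri(fa,pa,fb,pb):
    a,d=ray(fa,*pa);b,e=ray(fb,*pb)
    s=np.linalg.lstsq(np.c_[d,-e],b-a,rcond=None)[0]
    return (a+d*s[0]+b+e*s[1])/2, np.linalg.norm(a+d*s[0]-b-e*s[1])
def proj(f,P):
    p=np.array(f["view"])[:3]@np.r_[P,1]; return f["fx"]*p[0]/p[2]+f["cx"],f["fy"]*p[1]/p[2]+f["cy"]
E
python3 - <<'E'
from h import *
np.set_printoptions(precision=1,suppress=True)
T=pickle.load(open("top.pkl","rb"));S=pickle.load(open("scene.pkl","rb"))
tz=lambda u,v:((u+.5)/4-.5+165,(v+.5)/4-.5+140)
sz=lambda u,v:((u+.5)/4-.5+200,(v+.5)/4-.5+170)
C=[on(T,*tz(*p),67)[:2] for p in[(32,232),(62,345),(725,38),(758,148)]]
for c in C: print(c)
L=(C[0]+C[1])/2;R=(C[2]+C[3])/2
d=L-R;print("len",np.linalg.norm(d),"yaw",np.degrees(np.arctan2(-d[0],d[1])),"mid",(L+R)/2, "depth",np.linalg.norm(C[0]-C[1]))
yaw=np.arctan2(-d[0],d[1]);O=(L+R)/2
ex=np.array([np.cos(yaw),np.sin(yaw)]);ey=np.array([-ex[1],ex[0]])
loc=lambda P:((P[:2]-O)@ex,(P[:2]-O)@ey,P[2] if len(P)>2 else 0)
B=on(T,*tz(432,305),138);print("ball top",B,loc(B))
print("ball tri",tri(T,tz(432,305),S,sz(302,109)))
K,e=tri(T,tz(411,102),S,sz(452,137));print("knob",K,e,loc(K))
# trough outer corners z128
for p in [(420,450),(512,423),(372,232),(442,208)]:
    P=on(T,*tz(*p),128);print("trough",loc(P))
for n,p,q in [("gate right-far? ",(525,105),(400,305))]: print(n,*tri(T,tz(*p),S,sz(*q)))
for n,p in dict(jar=(175,95),block=(270,408),finial=(628,295)).items():print(n,on(T,*tz(*p),40))
E
```

```text
[610.8 260.7]
[532.6 238.3]
[ 745.1 -218.9]
[ 666.4 -239.5]
len 497.1252943081086 yaw 15.65042302485642 mid [638.7  10.2] depth 81.3258601669491
ball top [548.3 -14.2 138. ] (np.float64(-93.63549895739052), np.float64(0.8891855735781042), np.float64(138.0))
ball tri (array([548.5, -14.3, 136.6]), np.float64(0.172104843198274))
knob [675.7  -2.1 165.7] 1.0015313915896806 (np.float64(32.31244697117162), np.float64(-21.802045534326197), np.float64(165.69510133224003))
trough (np.float64(-180.7198832106915), np.float64(33.90985237508845), np.float64(128.0))
trough (np.float64(-180.43579458369504), np.float64(-27.86885635652844), np.float64(128.0))
trough (np.float64(-34.98185406439063), np.float64(25.14192365412909), np.float64(128.0))
trough (np.float64(-32.26663872822589), np.float64(-23.30487666187634), np.float64(128.0))
gate right-far?  [697.  -76.3  78.3] 5.071444303890281
jar [713.5 168.3  40. ]
block [491.   99.3  40. ]
finial [ 568.2 -149.8   40. ]
```

The points agree with the given sizes: 497 mm across, ball at x≈-94 mm and 137 mm up. The knob leans right (y≈-22 mm), so the left end is up and gate tilt is about +0.25 rad. I'll press the left end down so the ball goes to the left tray. First I'll close the fingers and turn the tool so its x lies along stand +y and its y along stand +x.

```bash
python3 -m creep '[[1,0,0,0,0,0,-10],[1,0,0,0,0,0,-10],[1,0,0,0,0,0,-10],[1,0,0,0,0,0,-10]]' 10; python3 -m creep '[[1,0,0,0,0,0,-10],[1,0,0,0,0,0,-10],[1,0,0,0,0,0,-10],[1,0,0,0,0,0,-10],[1,0,0,0,0,0,0]]'
cat >> h.py <<'E'
yaw=np.radians(15.65);O=np.array([638,10.3])
ex=np.array([np.cos(yaw),np.sin(yaw)]);ey=np.array([-ex[1],ex[0]])
def loc(P): return np.array([(P[:2]-O)@ex,(P[:2]-O)@ey,P[2]])
def st():
    from workcell import state
    s=state();print("t",s["time_s"].__round__(2),"local",loc(s["ee_pos"]).round(1),"rot",s["ee_rot"].round(1),"F",s["force"].round(1),"q",s["qpos"].round(0),"w",round(s["gripper_width"],1));return s
E
python3 -c "
from h import *
st()"
```

```text
time_s: 0.6
ee_pos: [247.8, -518.5, 213.5]
ee_rot: [-180.0, -0.0, 65.9]
force: [-0.2, -0.7, -0.0]
gripper_width: 53.8
time_s: 1.23
ee_pos: [247.8, -518.6, 213.6]
ee_rot: [-180.0, -0.0, 105.4]
force: [0.2, 0.7, -0.3]
gripper_width: 4.2
t 1.23 local [-518.4 -404.   213.6] rot [-180.    -0.   105.4] F [ 0.2  0.7 -0.3] q [-66.  18.  90.  -0.  72. -81.] w 4.2
```

```bash
python3 -m creep '[[1,20,20,0,0,0,0],[1,38,40,0,0,0,0],[1,38,40,0,0,0,0],[1,38,40,0,0,0,0],[1,38,40,0,0,0,0]]'; python3 -m creep '[[1,38,40,0,0,0,0],[1,38,40,0,0,0,0],[1,38,40,0,0,0,0],[1,38,40,0,0,0,0],[1,38,40,0,0,0,0]]';python3 -m creep '[[1,38,40,0,0,0,0],[1,38,40,0,0,0,0],[1,38,40,0,0,0,0],[1,16,18,0,0,0,0],[1,0,0,0,0,0,0]]'
python3 -c "
from h import *
st()"
```

```text
time_s: 1.85
ee_pos: [375.9, -303.3, 213.9]
ee_rot: [180.0, 0.0, 105.3]
force: [0.0, -1.1, -0.2]
gripper_width: 0.2
time_s: 2.48
ee_pos: [517.7, -66.5, 213.9]
ee_rot: [180.0, 0.0, 105.4]
force: [0.5, -1.1, -0.1]
gripper_width: 0.5
time_s: 3.1
ee_pos: [615.5, 95.5, 213.1]
ee_rot: [-179.9, -0.0, 105.5]
force: [0.2, 0.3, -1.2]
gripper_width: 0.8
t 3.1 local [  1.3  88.1 213.1] rot [-179.9   -0.   105.5] F [ 0.2  0.3 -1.2] q [ 8. 23. 83. -0. 74. -8.] w 0.8
```

```bash
python3 -m creep '[[1,0,-1,40,0,0,0],[1,0,0,40,0,0,0],[1,0,0,0,0,-10,0],[1,0,0,0,0,0,0]]'
python3 -c "
from h import *
st()
from workcell import grab_frame
f=grab_frame('scene')['frame'][:,:,::-1]
cv2.imwrite('pics/s1.png',cv2.resize(f[130:310,180:400],None,fx=3.3,fy=3.3,interpolation=cv2.INTER_CUBIC))"
```

```text
time_s: 3.6
ee_pos: [612.8, 94.7, 133.3]
ee_rot: [-179.9, 10.0, 105.7]
force: [-0.0, -0.3, -0.0]
gripper_width: 0.2
t 3.6 local [ -1.5  88.  133.3] rot [-179.9   10.   105.7] F [-0.  -0.3 -0. ] q [ 13.  26.  91. -11.  63.   2.] w 0.2
```

View pics/s1.png

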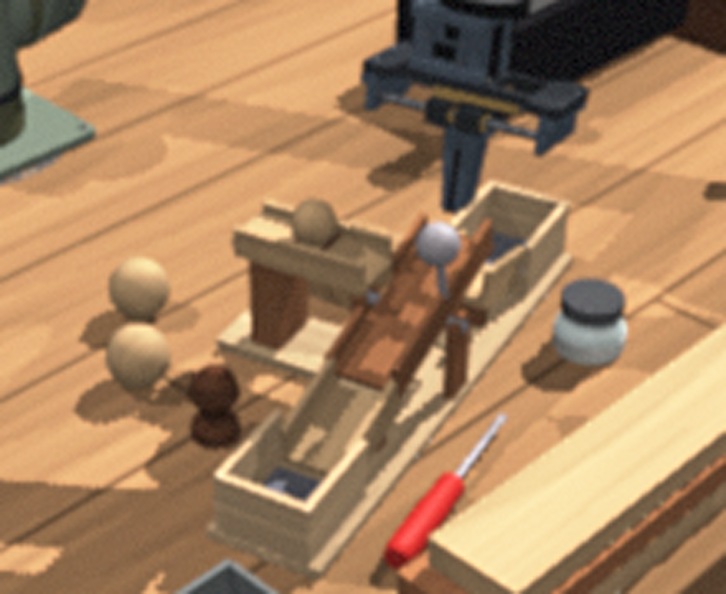

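The fingertip is centred above the raised left end at picture point (455,205), and the gate hasn't moved. Next I press down in small steps.

```bash
python3 -m creep '[[1,2,0,15,0,0,0],[1,1,0,7,0,0,0],[1,1,0,6,0,0,0]]'; python3 -m creep '[[1,1,0,7,0,0,0],[1,1,0,7,0,0,0],[1,1,0,7,0,0,0],[1,1,0,6,0,0,0],[1,0,0,0,0,0,0]]'
python3 -c "
from h import *
st()
from workcell import grab_frame
f=grab_frame('scene')['frame'][:,:,::-1]
cv2.imwrite('pics/s2.png',cv2.resize(f[130:310,180:400],None,fx=3.3,fy=3.3,interpolation=cv2.INTER_CUBIC))"
```

```text
time_s: 4.03
ee_pos: [614.3, 92.0, 105.0]
ee_rot: [-180.0, 10.0, 105.5]
force: [-1.0, 0.6, 0.6]
gripper_width: 0.6
time_s: 4.65
ee_pos: [614.3, 92.1, 77.7]
ee_rot: [-179.9, 10.0, 105.6]
force: [-0.1, -0.4, 0.5]
gripper_width: 0.8
t 4.65 local [-0.8 85.1 77.7] rot [-179.9   10.   105.6] F [-0.1 -0.4  0.5] q [ 13.  29.  95. -12.  57.   4.] w 0.8
```

View pics/s2.png

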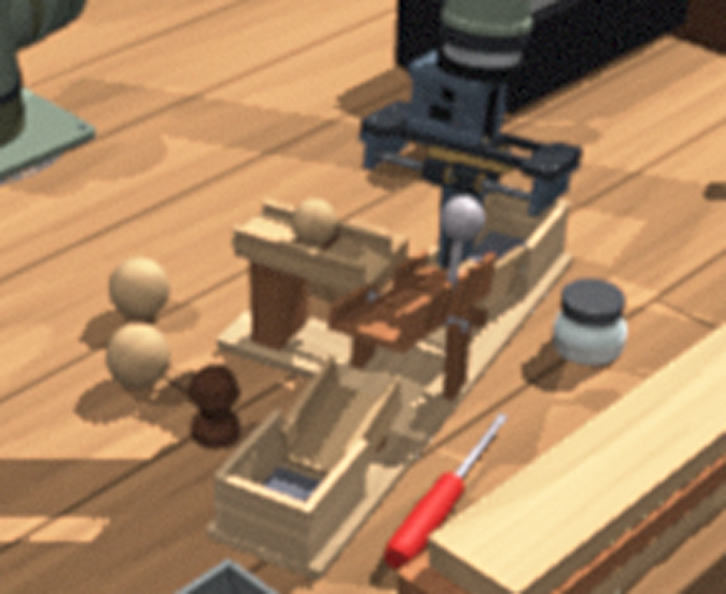

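The gate has tipped: the right end is up and the knob now leans left. Now I retreat upwards and move in behind the ball.

```bash
python3 -m creep '[[1,-3,0,-20,0,0,0],[1,-8,0,-45,0,0,0],[1,-8,0,-45,0,0,0],[1,-5,0,-28,0,10,0],[1,0,0,0,0,0,0]]'; python3 -m creep '[[1,-20,-40,0,0,0,0],[1,-25,-45,0,0,0,0],[1,-25,-45,0,0,0,0],[1,-15,-30,0,0,0,0],[1,0,0,0,0,0,0]]'
python3 -c "
from h import *
s=st()
from workcell import grab_frame
np.set_printoptions(precision=1,suppress=True)
for n in('scene','top'):
  F=grab_frame(n);pickle.dump(F,open(n+'3.pkl','wb'));f=F['frame'][:,:,::-1]
  c=f[130:310,180:400] if n=='scene' else f[120:290,165:365]
  cv2.imwrite('pics/%s3.png'%n,cv2.resize(c,None,fx=3.3,fy=3.3,interpolation=cv2.INTER_CUBIC))"
```

```text
time_s: 5.32
ee_pos: [616.8, 90.4, 222.0]
ee_rot: [179.6, 0.1, 105.3]
force: [0.1, -0.0, -0.4]
gripper_width: 0.3
time_s: 5.95
ee_pos: [480.9, -33.0, 217.5]
ee_rot: [-179.8, 0.0, 105.4]
force: [0.8, 0.7, 0.5]
gripper_width: 0.8
t 5.95 local [-163.     0.7  217.5] rot [-179.8    0.   105.4] F [0.8 0.7 0.5] q [ -5.  10. 101.  -0.  70. -21.] w 0.8
```

View pics/scene3.png

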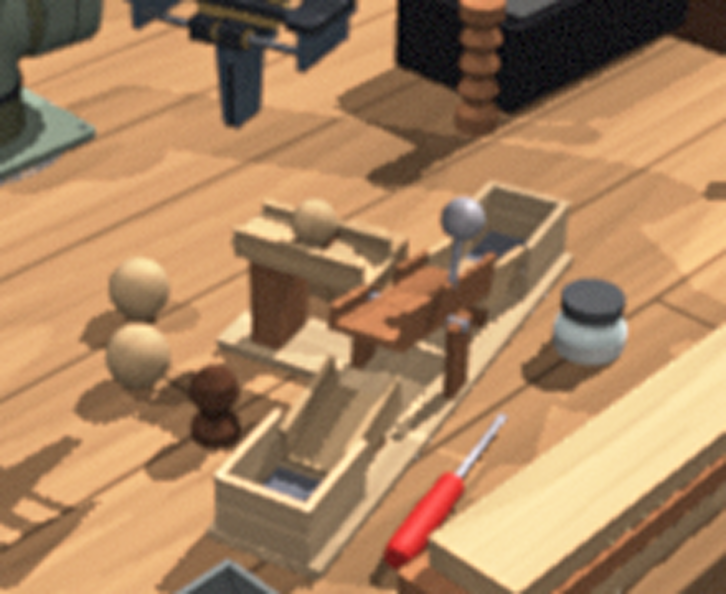

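View pics/top3.png

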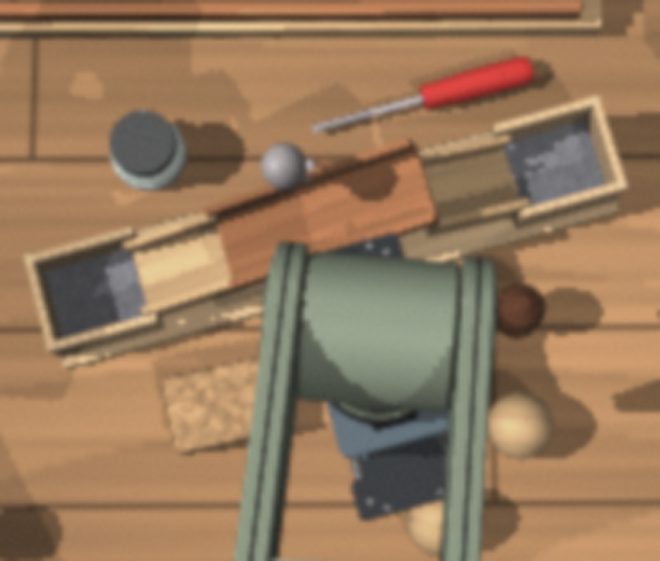

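The gate stays tipped and the ball is still in its seat at picture point (315,220). I'll lower to z≈134, which clears the 128 mm walls, and approach the ball.

```bash
python3 -m creep '[[1,0,0,40,0,0,0],[1,0,0,43,0,0,0],[1,0,0,0,0,0,0],[1,0,12,0,0,0,0],[1,0,8,0,0,0,0]]'; python3 -m creep '[[1,0,0,0,0,0,0]]'
python3 -c "
from h import *
s=st()
from workcell import grab_frame
f=grab_frame('scene')['frame'][:,:,::-1]
cv2.imwrite('pics/s4.png',cv2.resize(f[160:260,220:340],None,fx=6,fy=6,interpolation=cv2.INTER_CUBIC))"
```

```text
time_s: 6.68
ee_pos: [505.2, -26.6, 137.3]
ee_rot: [179.8, 0.1, 105.6]
force: [-0.1, 0.3, 0.6]
gripper_width: 0.6
time_s: 6.8
ee_pos: [504.2, -26.8, 136.6]
ee_rot: [179.8, 0.1, 105.6]
force: [-0.8, 0.6, 0.3]
gripper_width: 0.8
t 6.8 local [-138.8    0.4  136.6] rot [1.798e+02 1.000e-01 1.056e+02] F [-0.8  0.6  0.3] q [ -4.  16. 106.  -0.  59. -20.] w 0.8
```

View pics/s4.png

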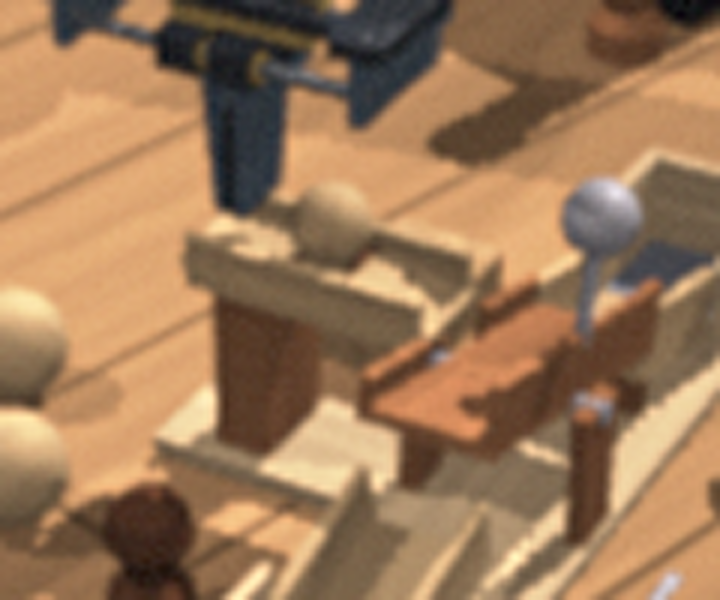

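```bash
python3 -m creep '[[1,0,5,3,0,0,0],[1,0,4,0,0,0,0],[1,0,4,0,0,0,0],[1,0,4,0,0,0,0]]'; python3 -c "
from h import *
s=st()
from workcell import grab_frame
f=grab_frame('scene')['frame'][:,:,::-1]
cv2.imwrite('pics/s5.png',cv2.resize(f[160:260,220:340],None,fx=6,fy=6,interpolation=cv2.INTER_CUBIC))"
```

```text
time_s: 7.35
ee_pos: [519.1, -22.4, 132.5]
ee_rot: [180.0, 0.0, 105.5]
force: [0.2, -0.7, 0.3]
gripper_width: 0.6
t 7.35 local [-123.3    0.6  132.5] rot [180.    0.  105.5] F [ 0.2 -0.7  0.3] q [ -4.  17. 104.  -0.  59. -19.] w 0.6
```

View pics/s5.png

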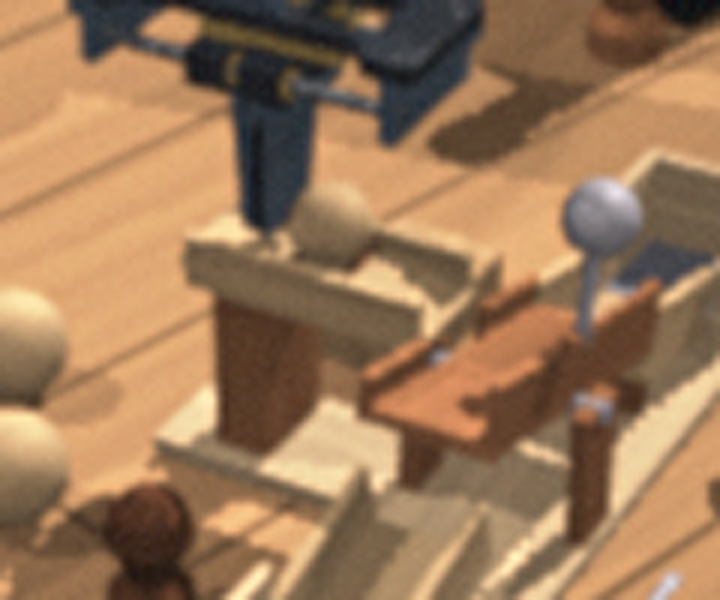

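```bash
python3 -m creep '[[1,0,4,0,0,0,0],[1,0,4,0,0,0,0],[1,0,4,0,0,0,0]]'; python3 -c "
from h import *
s=st()
from workcell import grab_frame
f=grab_frame('scene')['frame'][:,:,::-1]
cv2.imwrite('pics/s6.png',cv2.resize(f[160:260,220:340],None,fx=6,fy=6,interpolation=cv2.INTER_CUBIC))"
```

```text
time_s: 7.78
ee_pos: [530.7, -19.2, 132.5]
ee_rot: [180.0, 0.0, 105.5]
force: [0.7, 0.1, -0.4]
gripper_width: 0.3
t 7.78 local [-111.3    0.6  132.5] rot [180.    0.  105.5] F [ 0.7  0.1 -0.4] q [ -3.  18. 102.  -0.  59. -19.] w 0.3
```

View pics/s6.png

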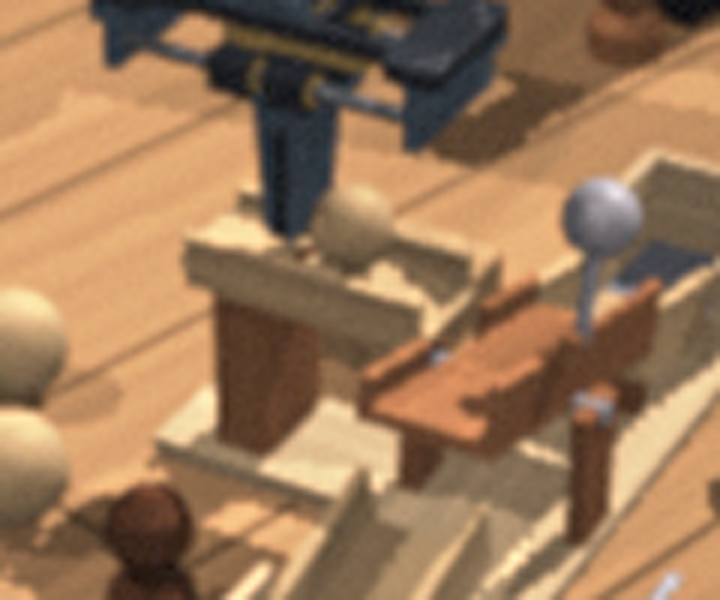

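The finger is against the ball, which has moved from column 335 to 355, close to the front dowel. It needs a little more.

```bash
python3 -m creep '[[1,0,3,0,0,0,0],[1,0,3,0,0,0,0]]'; python3 -c "
from h import *
s=st()
from workcell import grab_frame
f=grab_frame('scene')['frame'][:,:,::-1]
cv2.imwrite('pics/s7.png',cv2.resize(f[160:260,220:340],None,fx=6,fy=6,interpolation=cv2.INTER_CUBIC))"
```

```text
time_s: 8.07
ee_pos: [536.3, -17.6, 132.5]
ee_rot: [180.0, 0.0, 105.5]
force: [-0.1, -0.5, -0.3]
gripper_width: 0.7
t 8.07 local [-105.4    0.6  132.5] rot [180.    0.  105.5] F [-0.1 -0.5 -0.3] q [ -3.  19. 102.  -0.  60. -19.] w 0.7
```

View pics/s7.png

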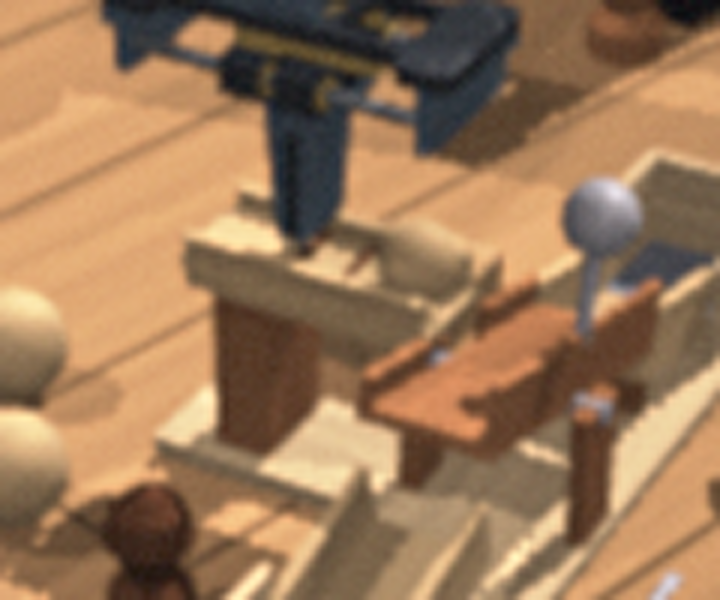

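The ball has left the finger and is rolling on its own at picture point (425,260). I'll hold still, then back off.

```bash
python3 -m creep '[[1,0,-5,0,0,0,0],[1,0,-20,0,0,0,0],[1,0,-20,-10,0,0,0],[1,0,-20,-20,0,0,0],[1,0,-20,-20,0,0,0]]';python3 -m creep '[[1,0,0,-20,0,0,0],[1,0,-40,0,0,0,0],[1,0,-40,0,0,0,0],[1,0,0,0,0,0,0],[1,0,0,0,0,0,0]]';python3 -m creep '[[1,0,0,0,0,0,0],[1,0,0,0,0,0,0],[1,0,0,0,0,0,0],[1,0,0,0,0,0,0],[1,0,0,0,0,0,0]]'; python3 -c "
from h import *
s=st()
from workcell import grab_frame
for n in('scene','top'):
  f=grab_frame(n)['frame'][:,:,::-1]
  c=f[130:310,180:400] if n=='scene' else f[120:290,165:365]
  cv2.imwrite('pics/%s8.png'%n,cv2.resize(c,None,fx=3.3,fy=3.3,interpolation=cv2.INTER_CUBIC))"
```

```text
time_s: 8.75
ee_pos: [453.0, -40.6, 182.9]
ee_rot: [-180.0, -0.0, 105.5]
force: [-0.1, 0.1, -0.2]
gripper_width: 0.6
time_s: 9.38
ee_pos: [377.6, -61.9, 202.8]
ee_rot: [179.9, 0.0, 105.5]
force: [-0.8, 0.8, 0.4]
gripper_width: 0.2
time_s: 10.0
ee_pos: [377.3, -61.8, 202.4]
ee_rot: [-180.0, 0.0, 105.5]
force: [0.3, -0.5, -0.1]
gripper_width: 0.3
t 10.0 local [-270.5    0.9  202.4] rot [-180.     0.   105.5] F [ 0.3 -0.5 -0.1] q [-11.   1. 113.  -0.  66. -27.] w 0.3
```

View pics/scene8.png

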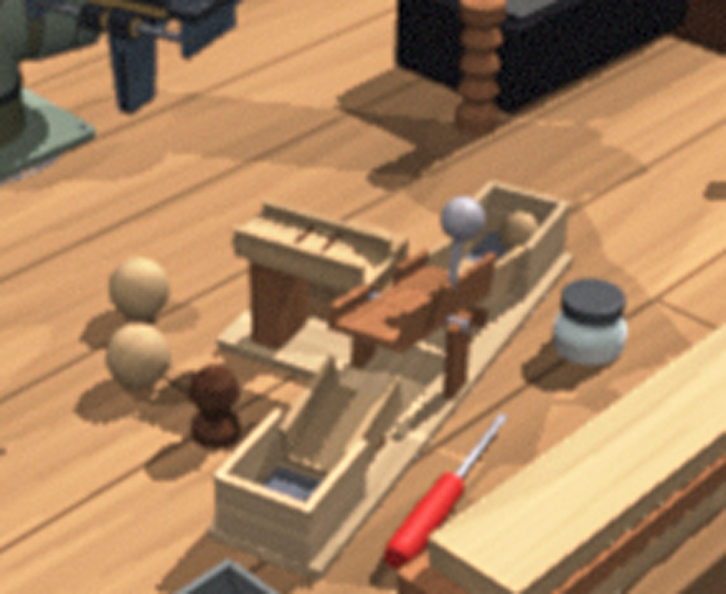

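View pics/top8.png

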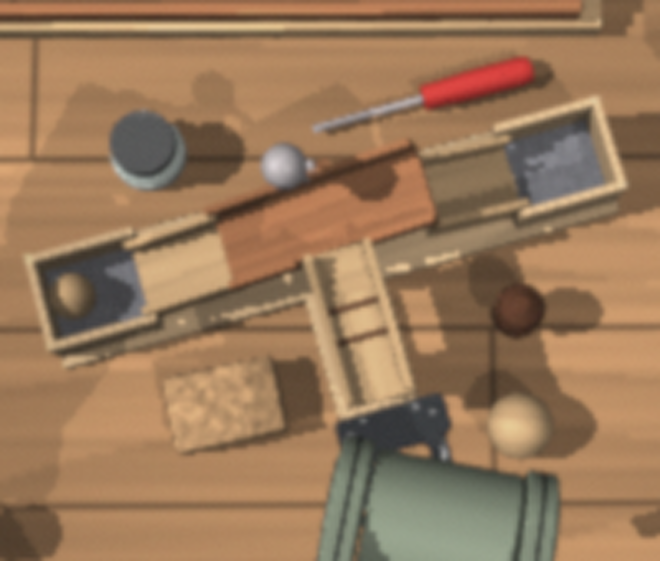

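The ball is in the left tray (top view (75,293), scene view (520,225)). The gate is still tipped and the bystanders are where they were.

```bash
python3 -m creep '[[1,0,0,0,0,0,0],[1,0,0,0,0,0,0],[1,0,0,0,0,0,0],[1,0,0,0,0,0,0]]'; python3 -c "
from workcell import job_done
print(job_done())"
```

```text
time_s: 10.6
ee_pos: [377.2, -61.8, 202.5]
ee_rot: [180.0, 0.0, 105.5]
force: [-0.8, -0.6, -0.9]
gripper_width: 0.5
the job is handed in; nothing more can be done
None
```

The job is done and handed in at 10.6 s of the 43 s allowed. I pressed the gate's raised left end down with closed fingertips until it tipped, and it stayed there. Then I nudged the ball about 16 mm forward over the front dowel, and it rolled on by itself.

The last pictures from both cameras show the ball lying in the left tray, the one the gate was not feeding at first. In them the gate still rests tipped to the left, the bystanders in view have not moved, and the arm is clear of everything. The mug and glue bottle were outside those close-ups, and the arm passed well above them. Wrist force readings stayed around 1 N throughout, and no check failed or disagreed. The one odd measurement came early: the trough's outer end read about 20 mm too far back. The corner I picked was probably a lower edge, so I did not use it.

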